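# Sockets back on the rail in order of size

## Task

Put the four loose chrome sockets back on the socket rail in order of size: the smallest on the clip at the red end cap, then upwards to the largest at the black end cap. Push each one down over the clip's stud, hexagonal mouth up, until it snaps past the spring balls and sits flat on the clip's round foot, and leave all four standing there.

Things in the scene. Friction and masses are not known exactly. Their poses are not given: they have to be found in the camera images.
- socket_1: loose chrome socket, smallest of four: cylinder 22 mm in diameter, 38 mm tall, about 70 g; stands hexagonal mouth up on a dark mat (3 mm thick), 70 mm or more from the others; a ring 8 mm high lies among them. Origin: centre of its underside, z up. Underside: a bore 12 mm wide at its 3 mm lip, 16 mm above it, 17 mm deep, fits a stud at any yaw
- socket_2: loose chrome socket, second smallest of four: cylinder 28 mm in diameter, 41 mm tall, about 110 g; stands hexagonal mouth up on a dark mat (3 mm thick), 70 mm or more from the others; a ring 8 mm high lies among them. Origin: centre of its underside, z up. Underside: a bore 12 mm wide at its 3 mm lip, 16 mm above it, 17 mm deep, fits a stud at any yaw
- socket_3: loose chrome socket, second largest of four: cylinder 34 mm in diameter, 44 mm tall, about 160 g; stands hexagonal mouth up on a dark mat (3 mm thick), 70 mm or more from the others; a ring 8 mm high lies among them. Origin: centre of its underside, z up. Underside: a bore 12 mm wide at its 3 mm lip, 16 mm above it, 17 mm deep, fits a stud at any yaw
- socket_4: loose chrome socket, largest of four: cylinder 41 mm in diameter, 48 mm tall, about 240 g; stands hexagonal mouth up on a dark mat (3 mm thick), 70 mm or more from the others; a ring 8 mm high lies among them. Origin: centre of its underside, z up. Underside: a bore 12 mm wide at its 3 mm lip, 16 mm above it, 17 mm deep, fits a stud at any yaw
- clip_1: the clip at the red end cap, 48 mm from clip_2; round black foot 25 mm across with an upright black stud, 9 mm thick with a tapered tip, 15 mm tall; two spring-loaded steel balls stand out of the stud's sides, 6 mm above the foot, 15 mm across them. Origin: centre of the foot's top face, 18 mm above the worktop, where a seated socket's underside lies; x along the rail from red to black, z up
- clip_2: between clip_1 (48 mm) and clip_3 (54 mm); round black foot 31 mm across with an upright black stud, 9 mm thick with a tapered tip, 15 mm tall; two spring-loaded steel balls stand out of the stud's sides, 6 mm above the foot, 15 mm across them. Origin: centre of the foot's top face, 18 mm above the worktop, where a seated socket's underside lies; x along the rail from red to black, z up
- clip_3: between clip_2 (54 mm) and clip_4 (62 mm); round black foot 37 mm across with an upright black stud, 9 mm thick with a tapered tip, 15 mm tall; two spring-loaded steel balls stand out of the stud's sides, 6 mm above the foot, 15 mm across them. Origin: centre of the foot's top face, 18 mm above the worktop, where a seated socket's underside lies; x along the rail from red to black, z up
- clip_4: the clip at the black end cap, 62 mm from clip_3; round black foot 44 mm across with an upright black stud, 9 mm thick with a tapered tip, 15 mm tall; two spring-loaded steel balls stand out of the stud's sides, 6 mm above the foot, 15 mm across them. Origin: centre of the foot's top face, 18 mm above the worktop, where a seated socket's underside lies; x along the rail from red to black, z up
- rail: fixed aluminium socket rail, 260 x 34 x 14 mm, lying in any direction, one end cap red, the other black (17 mm high); four clips in a row along it. Origin: centre of underside; x from red to black, z up. A socket pushed down meets the balls 8 to 9 mm above the foot, needs about 10 N at 7 mm, then less, and is drawn down from 3 mm to the foot. Nothing but sockets stands within 60 mm of its long sides
Not all that is in view belongs to the job. Leave any orange look-alike of the socket_2 alone.

How it is judged (in metres and radians):
At the end, for the whole second after the job is handed in: Each socket, by size, is on its own clip (smallest on clip_1 at the red cap ... largest on clip_4 at the black cap): axis within 6 mm of the stud's, underside within 2 mm of the foot (past the snap), upright within 0.1 rad, released and at rest (horizontal distance between socket_1 and clip_1 below 0.006 m and z of socket_1 in the frame of clip_1 between -0.003 and 0.002 m and angle between each of socket_1, socket_2, socket_3, socket_4's own z axis and vertical below 0.1 rad and linear speed of each of socket_1, socket_2, socket_3, socket_4 below 0.02 m/s and horizontal distance between socket_2 and clip_2 below 0.006 m and z of socket_2 in the frame of clip_2 between -0.003 and 0.002 m and horizontal distance between socket_3 and clip_3 below 0.006 m and z of socket_3 in the frame of clip_3 between -0.003 and 0.002 m and horizontal distance between socket_4 and clip_4 below 0.006 m and z of socket_4 in the frame of clip_4 between -0.003 and 0.002 m); the robot touches nothing.
It also fails if it takes over 106 s, if anything falls off the work surface, if the arm or the gripper's body presses on something with over 40 N, if the wrist force passes 120 N, or if a joint passes its speed limit or range.

## Robot

A 6-joint arm with a two-finger parallel gripper is mounted at the origin on a cart in front of the work surface, level with it; the furniture and walls round the work are solid. World frame = base frame: x ahead of the robot, y to its left, z up, the work surface at z = 0. Lengths are in mm, angles in degrees, forces in N, time in s.
With the tool pointing down it reaches from about 350 to 850 mm from the base axis. Payload 8.1 kg.
Tool frame: the origin (TCP) lies midway between the tips of the shut fingers; the grasp point (between the pads) lies 19 mm behind it; z points along the fingers, y is the line along which they close (so a half turn about z gives the same grasp; the last joint's range is limited). The gripper opens to 85 mm and grips with 20 to 120 N. Pads are 22 mm wide; open, the fingers measure 114 mm over their backs; the gripper's body (76 mm by 85 mm) begins 54 mm behind the grasp point. The pads swing forward as they close: fully open they stand 13 mm farther back than shut.
Start: joints at [66.956, 7.471, 85.268, -0, 87.261, -4.893], TCP at [186.895, 570.154, 231.292] pointing down, gripper open.
Joint ranges: [-169.43, 169.43], [-51.17, 129.36], [1.28, 143.12], [-76.62, 256.62], [0, 156.53], [-152.29, 152.29]. Speed limits (degrees/s): [136.94, 136.94, 159.86, 180, 180, 180].

## Interface

Orientations are given as [roll, pitch, yaw] about the fixed x, y, z axes, in that order (R = Rz(yaw) Ry(pitch) Rx(roll)).
In Python, from bench import r gives the robot as it stands. The module is installed in compiled form; this text tells all that it offers.
- The arm moves only by the tool jog_arm, never from a script. Its argument "rows" is a list of rows, each a list of 2 entries, a list of its own where there are three numbers: the shift along the tool's x, y, z in mm, then the turn, a rotation vector about the tool's x, y, z in rad. A call has 1 to 10 rows; each row is the pose to reach, as a shift and turn from the pose commanded when the call began, along the tool's axes at that moment; what a row does not reach only later rows make up. A row lasts 1/10 s, in which the tool goes at most 50 mm and 8.59 degrees, less where a joint would pass 70% of its speed; a pose out of reach is approached as far as the arm can. A call with a gripper value outside its range is refused whole. "grip" is the finger opening in mm, from 0 to 85.4, set as the call begins (left out, the last holds). The fingers move at their own pace and stop on an object; "force" is the grip in N (left out, the last holds). Time passes only in rows, so rows that repeat a pose let the fingers close. It gives the time, the measured TCP pose, the force, the opening and the grip force at its end, in the units of the state.
- r.sense(): the state, without advancing time (a new reading comes with each control period).
- r.snapshot(name): name is "scene" or "top" or "wrist"; returns (picture, depth): 420x560x3 uint8, blue, green, red; 420x560 float32, mm along the optical axis (not along the pixel's ray), 0 where there is no reading.
- r.camera_params(name): a dict with "fx", "fy", "cx", "cy" (pixels), "pose" (4x4, takes a point from camera to world coordinates); the wrist camera has in their place "tool_from_camera" (4x4, takes a point from camera to tool coordinates, whose origin is the TCP and whose axes are the flange's). Camera axes: x right, y down, z forward; pixel columns grow to the right and rows downward; lengths in mm; the calibration is good to about 2 mm. A picture is of the moment at which its call begins: read the wrist's pose just before it. camera_params takes no time and is no camera call.
- r.hand_in(): hands the job in; it is judged then, once.
The state is a dict: "time": time; "joint_pos": joint angles; "qd": joint speeds; "joint_efforts": joint torques, N m; "tool_pos": TCP position; "tcp_rot": TCP orientation; "ft_force": force on the tool from outside, world axes, zero at the start; "wrist_torque": the same for the moment, N m; "finger_gap": finger opening in mm; "grip_force": force on a finger pad.
Only numpy, scipy, OpenCV 4.12 (cv2) and the standard library are available. Lean on these libraries where they do the work, as an engineer would, in place of code of your own. Each camera call takes 0.05 s, during which the arm holds its last target. There are 200 camera calls.

## Working session

There is one attempt and no reset: what is moved stays moved. The work goes in short steps, Python scripts to look and compute and a tool call to move; the robot and the scene stay as the last step left them, time stands still between calls to the robot, and variables do not carry over. Pictures are saved under pics/ and viewed, at most 14 in all, crops included, and the job is handed in when it is done.

Besides the shell and the picture viewer there is one more tool, called after ">>>" by a JSON object that holds its "fn" and its "kwargs". jog_arm: Moves the arm, as the interface text tells. Its arguments: {"type":"object","properties":{"rows":{"type":"array"},"grip":{"type":"number"},"force":{"type":"number"}},"required":["rows"]}

```bash
mkdir -p pics; python3 - <<'E'
from bench import r
import cv2, numpy as np, pickle
d={}
for n in("scene","top"):
    p,z=r.snapshot(n); cv2.imwrite(f"pics/{n}0.png",p); d[n]=(p,z,r.camera_params(n))
pickle.dump(d,open("d0.pkl","wb"))
for n in d: print(n,{k:np.round(v,3).tolist() for k,v in d[n][2].items()})
print(r.camera_params("wrist")); print(r.sense())
E
```

```text
scene {'fx': 402.6, 'fy': 402.6, 'cx': 285.301, 'cy': 210.894, 'pose': [[-0.571, -0.49, 0.659, -73.381], [-0.821, 0.335, -0.462, 380.507], [0.006, -0.805, -0.593, 550.09], [0.0, 0.0, 0.0, 1.0]]}
top {'fx': 482.881, 'fy': 482.881, 'cx': 283.464, 'cy': 208.901, 'pose': [[0.01, -0.984, 0.176, 338.261], [-1.0, -0.011, -0.006, -12.882], [0.008, -0.176, -0.984, 935.094], [0.0, 0.0, 0.0, 1.0]]}
{'fx': 343.81838466121445, 'fy': 343.81838466121445, 'cx': 282.42577204374965, 'cy': 211.02415966482292, 'tool_from_camera': array([[ 7.65073703e-04, -9.66087550e-01, -2.58213593e-01,
         6.51329281e+01],
       [ 9.99999263e-01,  4.95802103e-04,  1.10793896e-03,
         7.35683183e-01],
       [-9.42343196e-04, -2.58214250e-01,  9.66087218e-01,
        -1.42617030e+02],
       [ 0.00000000e+00,  0.00000000e+00,  0.00000000e+00,
         1.00000000e+00]])}
{'time': 0.1, 'joint_pos': array([ 6.69544616e+01,  7.51003084e+00,  8.53225347e+01, -4.83512008e-04,
        8.72612503e+01, -4.89423478e+00]), 'qd': array([-0.04536305,  0.01540101, -0.12709933,  0.10169743,  0.02444419,
       -0.02585619]), 'joint_efforts': array([ 8.93258384e-04, -5.70944095e+01, -5.01947522e+01, -2.61433579e-04,
        7.86191085e-03, -5.54513508e-05]), 'tool_pos': array([186.71879802, 569.69538058, 230.36198723]), 'tcp_rot': array([-1.79906485e+02, -7.52289788e-03,  1.61848714e+02]), 'ft_force': array([ 0.9175727 , -0.78493917, -0.39471022]), 'wrist_torque': array([-0.01451175,  0.01666314,  0.03673704]), 'grip_force': 0.0, 'finger_gap': 85.52647986682865}
```

View pics/top0.png

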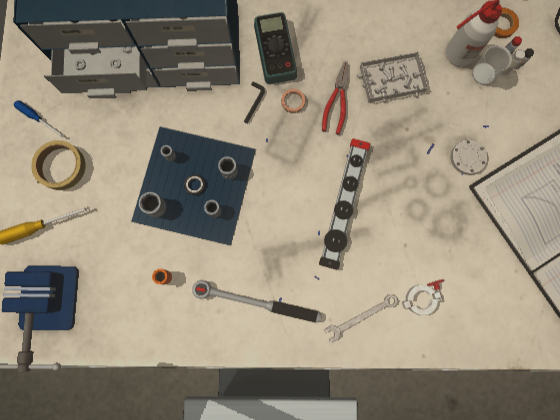

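View pics/scene0.png

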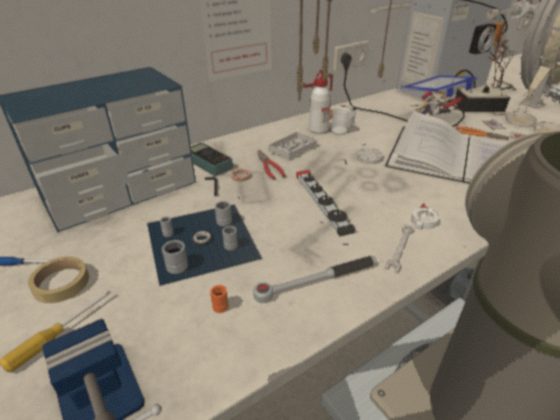

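```bash
python3 - <<'E'
import cv2,pickle,numpy as np
p,z,c=pickle.load(open("d0.pkl","rb"))["top"]
a=cv2.resize(p[120:250,125:260],None,fx=4,fy=4,interpolation=cv2.INTER_CUBIC)
b=cv2.resize(p[135:275,310:380],None,fx=3.714,fy=3.714,interpolation=cv2.INTER_CUBIC)[:520]
cv2.imwrite("pics/c0.png",np.hstack([a,b]))
P=c["pose"]
def pt(u,v,d=None,h=None):
    q=np.array([(u-c["cx"])/c["fx"],(v-c["cy"])/c["fy"],1])
    w=P[:3,:3]@q
    k=d if d else (h-P[2,3])/w[2]
    return P[:3,3]+k*w
for u,v in [(167,152),(228,167),(151,203),(212,208),(195,184),(358,145),(329,263)]: print(u,v,z[v,u],pt(u,v,h=45).round(1))
v,u=np.mgrid[120:250,125:260]; q=np.stack([(u-c["cx"])/c["fx"],(v-c["cy"])/c["fy"],np.ones(u.shape)],-1)*z[120:250,125:260,None]
X=q@P[:3,:3].T+P[:3,3]
m=((X[...,2]>27)&(X[...,2]<70)).astype(np.uint8)
n,l,s,cc=cv2.connectedComponentsWithStats(m)
for i in range(1,n):
    if s[i,4]>20:
        Z=X[l==i]; zt=np.percentile(Z[:,2],90); T=Z[Z[:,2]>zt-5]
        print(s[i],cc[i]+[125,120],zt.round(1),T.min(0).round(1),T.max(0).round(1),((T.min(0)+T.max(0))/2).round(1))
E
```

```text
167 152 940.75934 [605.4 204.9  45. ]
228 167 930.8841 [577.3  87.7  45. ]
151 203 912.53485 [506.  229.6  45. ]
212 208 920.6363 [497.8 115.2  45. ]
195 184 952.0794 [543.5 148.9  45. ]
358 145 956.1473 [ 624.  -160.4   45. ]
329 263 913.37524 [ 397.6 -103.2   45. ]
[ 36  25  13  13 119] [166.56302521 150.86554622] 43.1 [599.8 197.1  38.2] [620.8 217.9  45.8] [610.3 207.5  42. ]
[ 93  36  19  20 291] [227.08247423 165.69072165] 48.9 [564.3  74.1  44.3] [598.8 106.8  52.1] [581.5  90.4  48.2]
[ 14  72  25  23 452] [150.85176991 203.00442478] 52.5 [486.4 210.1  47.6] [526.  250.4  55.6] [506.2 230.3  51.6]
[ 79  80  16  16 194] [211.7628866  207.13917526] 46.0 [486.8 103.8  41. ] [513.8 130.2  48.2] [500.3 117.   44.6]
```

View pics/c0.png

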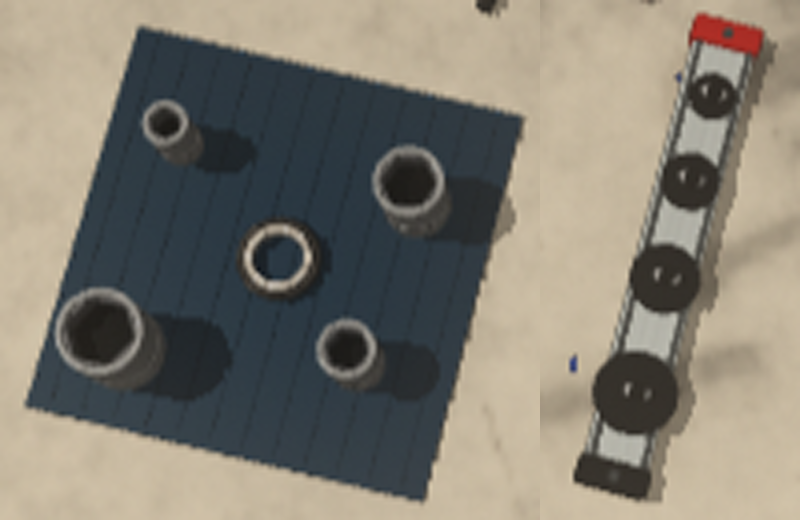

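```bash
cat >h.py <<'E'
import numpy as np,cv2,pickle
from bench import r
from scipy.spatial.transform import Rotation as Ro
def pose(s=None):
    s=s or r.sense(); T=np.eye(4); T[:3,:3]=Ro.from_euler('xyz',s['tcp_rot'],degrees=True).as_matrix(); T[:3,3]=s['tool_pos']; return T
def ray(c,P,uv,h):
    uv=np.atleast_2d(uv).astype(float)
    w=np.c_[(uv[:,0]-c["cx"])/c["fx"],(uv[:,1]-c["cy"])/c["fy"],np.ones(len(uv))]@P[:3,:3].T
    return P[:3,3]+w*((h-P[2,3])/w[:,2])[:,None]
def wrist(name):
    T=pose(); p,z=r.snapshot("wrist"); cv2.imwrite(f"pics/{name}.png",p); c=r.camera_params("wrist")
    P=T@c["tool_from_camera"]; pickle.dump((p,z,c,P,T),open(name+".pkl","wb")); return p,z,c,P,T
def go(xyz,yaw):
    "shift (tool axes) and turn to reach a tool-down world pose"
    T=pose(); R=Ro.from_euler('xyz',[180,0,yaw],degrees=True).as_matrix()
    print("shift",(T[:3,:3].T@(np.array(xyz)-T[:3,3])).round(1),"turn",Ro.from_matrix(T[:3,:3].T@R).as_rotvec().round(4))
E
python3 - <<'E'
from h import *
p,z,c=pickle.load(open("d0.pkl","rb"))["top"]
a,b=ray(c,c["pose"],[(356.6,160.8),(335.8,240.5)],18)
print(a,b,np.linalg.norm(b-a),np.degrees(np.arctan2(*(b-a)[1::-1])))
go((516,157,230),166)
E
```

```text
[ 600.25553177 -161.60309538   18.        ] [ 442.3620915 -119.233813    18.       ] 163.47933988740363 164.97905735472486
shift [-441.5 -289.6    0.8] turn [-0.0016 -0.0002 -0.0725]
```

>>> {"fn": "jog_arm", "kwargs": {"rows": [[[-40,-26,0],[-0.0016,0,-0.055]],[[-80,-52,0],[-0.0016,0,-0.055]],[[-120,-78,0],[-0.0016,0,-0.055]],[[-160,-104,0],[-0.0016,0,-0.055]],[[-200,-130,0],[-0.0016,0,-0.055]],[[-240,-156,0],[-0.0016,0,-0.055]],[[-280,-182,0],[-0.0016,0,-0.055]],[[-320,-208,0],[-0.0016,0,-0.055]],[[-340,-222,0],[-0.0016,0,-0.055]],[[-340,-222,0],[-0.0016,0,-0.055]]]}}

```text
time: 1.1
tool_pos: [442.4, 250.4, 230.8]
tcp_rot: [180.0, 0.0, 164.8]
ft_force: [0.3, -0.3, -0.6]
finger_gap: 85.5
grip_force: 0.0
```

```bash
python3 - <<'E'
from h import *
go((516,157,230),165)
E
```

```text
shift [-95.6 -70.8   0.8] turn [ 0.0004  0.0001 -0.0043]
```

>>> {"fn": "jog_arm", "kwargs": {"rows": [[[-40,-30,0],[0,0,-0.004]],[[-80,-60,0],[0,0,-0.004]],[[-96,-71,0],[0,0,-0.004]],[[-96,-71,0],[0,0,-0.004]],[[-96,-71,0],[0,0,-0.004]],[[-96,-71,0],[0,0,-0.004]]]}}

```text
time: 1.7
tool_pos: [514.3, 161.1, 231.0]
tcp_rot: [179.9, -0.0, 165.3]
ft_force: [0.1, 0.2, 0.8]
finger_gap: 84.9
grip_force: 0.0
```

```bash
python3 - <<'E'
from h import *
p,z,c,P,T=wrist("mat")
print(T[:3,3],r.sense()["tcp_rot"])
E
```

```text
[514.3289018  161.12828795 230.98377024] [ 1.79897898e+02 -2.62194607e-02  1.65329221e+02]
```

View pics/mat.png

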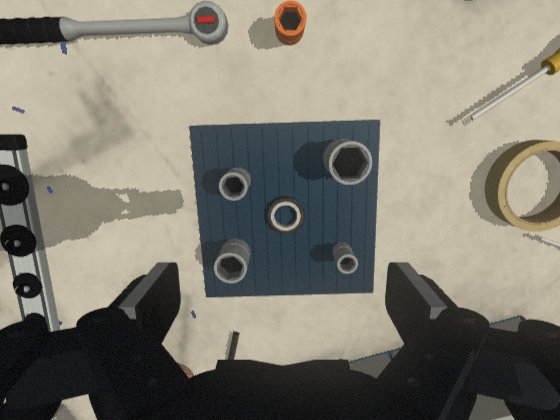

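```bash
cat >>h.py <<'E'
D=[22,28,34,41];H=[38,41,44,48]
def sockets(p,z,c,P,seeds,base=3):
    "top-face circles by depth mask near seeds (pixel), cast on top plane"
    v,u=np.mgrid[:420,:560]
    q=np.stack([(u-c["cx"])/c["fx"],(v-c["cy"])/c["fy"],np.ones(u.shape)],-1)*z[...,None]
    Z=(q@P[:3,:3].T+P[:3,3])[...,2]
    for i,(a,b) in seeds.items():
        h=base+H[i-1]; R=1.0*D[i-1]/2*c["fx"]/z[z>0].mean()*1.6
        m=((abs(Z-h)<4)&(np.hypot(u-a,v-b)<R)).astype(np.uint8)
        uv=np.argwhere(m)[:,::-1]; X=ray(c,P,uv,h)[:,:2].astype(np.float32)
        (x,y),rad=cv2.minEnclosingCircle(X); hull=cv2.convexHull(X); M=cv2.moments(hull)
        print(i,len(X),np.median(Z[m>0]).round(1),"circ",round(x,1),round(y,1),"r",round(rad,1),"hull",round(M["m10"]/M["m00"],1),round(M["m01"]/M["m00"],1),"req",round(np.sqrt(M["m00"]/np.pi),1))
E
python3 - <<'E'
from h import *
p,z,c,P,T=pickle.load(open("mat.pkl","rb"))
sockets(p,z,c,P,{4:(350,162),2:(234,183),3:(231,267),1:(346,264)})
p,z,c=pickle.load(open("d0.pkl","rb"))["top"]
sockets(p,z,c,c["pose"],{4:(150,202),2:(212,207),3:(227,165),1:(166,151)})
go((482,-125,230),165)
E
```

```text
4 703 50.7 circ 506.0 230.1 r 20.8 hull 506.2 229.9 req 20.2
2 375 43.6 circ 500.6 116.6 r 14.2 hull 500.5 116.5 req 13.9
3 455 46.6 circ 580.6 89.8 r 17.7 hull 580.7 89.7 req 17.1
1 240 40.8 circ 609.2 207.6 r 11.8 hull 609.4 207.2 req 11.1
4 186 51.2 circ 506.1 230.4 r 21.1 hull 506.3 230.5 req 20.3
2 99 44.4 circ 500.7 116.7 r 14.2 hull 500.5 116.8 req 13.4
3 133 47.3 circ 581.4 89.5 r 17.4 hull 581.3 90.1 req 16.7
1 73 41.3 circ 610.0 208.2 r 11.7 hull 610.0 207.8 req 10.9
shift [ -41.2 -285.1    0.5] turn [ 0.0018 -0.0005  0.0057]
```

>>> {"fn": "jog_arm", "kwargs": {"rows": [[[-6,-45,0],[0,0,0.005]],[[-12,-90,0],[0,0,0.005]],[[-18,-135,0],[0,0,0.005]],[[-24,-180,0],[0,0,0.005]],[[-30,-225,0],[0,0,0.005]],[[-36,-260,0],[0,0,0.005]],[[-42,-285,0],[0,0,0.005]],[[-42,-285,0],[0,0,0.005]],[[-42,-285,0],[0,0,0.005]],[[-42,-285,0],[0,0,0.005]]]}}

```text
time: 2.75
tool_pos: [483.2, -125.0, 230.8]
tcp_rot: [179.9, 0.0, 165.0]
ft_force: [-0.2, 0.2, 0.1]
finger_gap: 85.5
grip_force: 0.0
```

```bash
python3 - <<'E'
from h import *
p,z,c,P,T=wrist("rail")
print(T[:3,3],r.sense()["tcp_rot"])
E
```

```text
[ 483.23308554 -125.02785386  230.75177413] [1.79889406e+02 5.84051291e-03 1.65051976e+02]
```

View pics/rail.png

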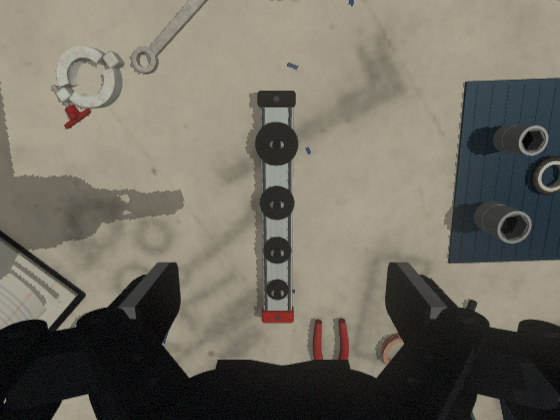

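```bash
cat >>h.py <<'E'
FD=[25,31,37,44]; S=np.array([0,48,102,164.])
def clips(p,c,P,seeds):
    g=p.max(2); C=[]
    for i,(a,b) in seeds.items():
        f=FD[i-1]; X0=ray(c,P,[(a,b),(a+1,b)],18); k=1/np.linalg.norm(X0[1]-X0[0])  # px/mm
        s=4; n=int(f*k*.85); a,b=int(a),int(b)
        q=cv2.resize(g[b-n:b+n+1,a-n:a+n+1],None,fx=s,fy=s,interpolation=cv2.INTER_CUBIC)
        m=(q<85).astype(np.uint8); e=int(k*6*s)|1
        K=cv2.getStructuringElement(cv2.MORPH_ELLIPSE,(e,e))
        m=cv2.morphologyEx(cv2.morphologyEx(m,cv2.MORPH_CLOSE,K),cv2.MORPH_OPEN,K)
        l=cv2.connectedComponents(m)[1]; m=(l==l[s*n,s*n]).astype(np.uint8)
        ct=max(cv2.findContours(m,0,2)[0],key=len)[:,0]
        X=ray(c,P,(ct+.5)/s-.5+[a-n,b-n],18)[:,:2].astype(np.float32)
        el=cv2.fitEllipse(X); C.append(el[0]); print(i,np.round(el[0],1),"axes",np.round(el[1],1))
    C=np.array(C); t=S-S.mean(); mc=C.mean(0); d=((C-mc)*t[:,None]).sum(0); d/=np.linalg.norm(d)
    F=mc+t[:,None]*d; print("fit",F.round(1).tolist(),"yaw",np.degrees(np.arctan2(d[1],d[0])).round(2),"res",(C-F).round(1).tolist())
    return F
E
python3 - <<'E'
from h import *
p,z,c,P,T=pickle.load(open("rail.pkl","rb"))
clips(p,c,P,{1:(277,290),2:(277,251),3:(277,203),4:(277,142)})
sockets(p,z,c,P,{3:(513,227),2:(533,139)})
p,z,c=pickle.load(open("d0.pkl","rb"))["top"]
clips(p,c,c["pose"],{1:(357,161),2:(350,183),3:(344,210),4:(336,240)})
E
```

```text
1 [ 600.8 -162.5] axes [27.5 37. ]
2 [ 554.  -148.7] axes [32.6 34.9]
3 [ 502.4 -135.8] axes [37.7 40.2]
4 [ 442.8 -119.7] axes [43.9 46.2]
fit [[600.8, -162.1], [554.4, -149.6], [502.3, -135.6], [442.4, -119.5]] yaw 164.96 res [[-0.0, -0.5], [-0.5, 0.9], [0.1, -0.2], [0.4, -0.2]]
3 566 46.6 circ 580.3 88.1 r 18.4 hull 580.1 88.2 req 17.6
2 513 43.7 circ 499.5 114.7 r 15.6 hull 500.0 114.7 req 14.6
1 [ 600.7 -160.4] axes [23.2 30.1]
2 [ 554.4 -147.9] axes [30.3 31.7]
3 [ 502.4 -134.3] axes [36.  36.9]
4 [ 442.7 -118.5] axes [43.3 43.7]
fit [[600.9, -160.3], [554.5, -148.1], [502.3, -134.2], [442.4, -118.4]] yaw 165.18 res [[-0.3, -0.0], [-0.1, 0.2], [0.1, -0.1], [0.3, -0.1]]
```

```bash
python3 - <<'E'
from h import *
go((580.8,89.9,90),165)
E
```

```text
shift [-38.8 232.5 141.2] turn [0.0019 0.0001 0.0009]
```

>>> {"fn": "jog_arm", "kwargs": {"rows": [[[-7,40,10],[0.002,0,0.001]],[[-14,80,30],[0.002,0,0.001]],[[-21,120,50],[0.002,0,0.001]],[[-28,160,70],[0.002,0,0.001]],[[-35,200,90],[0.002,0,0.001]],[[-39,225,115],[0.002,0,0.001]],[[-39,232.5,141],[0.002,0,0.001]],[[-39,232.5,141],[0.002,0,0.001]],[[-39,232.5,141],[0.002,0,0.001]],[[-39,232.5,141],[0.002,0,0.001]]], "grip": 62}}

```text
time: 3.8
tool_pos: [582.1, 88.0, 92.0]
tcp_rot: [180.0, 0.1, 164.9]
ft_force: [-0.2, -0.6, 0.7]
finger_gap: 62.2
grip_force: 0.0
```

```bash
python3 - <<'E'
from h import *
p,z,c,P,T=wrist("pre3")
go((580.8,89.9,11),165)
E
```

```text
shift [ 2.3  1.6 81.3] turn [ 0.0005  0.003  -0.0025]
```

View pics/pre3.png

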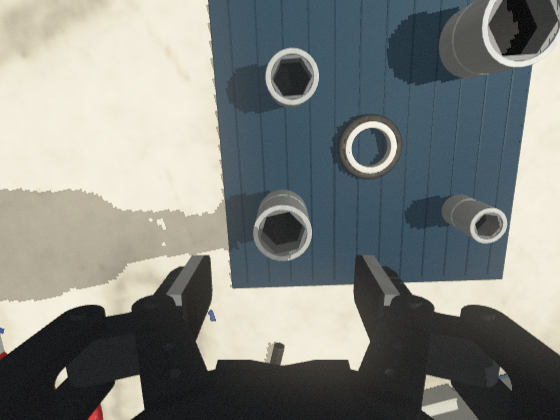

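>>> {"fn": "jog_arm", "kwargs": {"rows": [[[2,1.5,30],[0.0005,0.002,-0.002]],[[2,1.5,60],[0.0005,0.002,-0.002]],[[2,1.5,78],[0.0005,0.002,-0.002]],[[2,1.5,81],[0.0005,0.002,-0.002]],[[2,1.5,81],[0.0005,0.002,-0.002]],[[2,1.5,81],[0.0005,0.002,-0.002]]]}}

```text
time: 4.45
tool_pos: [581.4, 89.9, 11.3]
tcp_rot: [180.0, 0.1, 165.0]
ft_force: [0.3, 0.1, 0.7]
finger_gap: 61.7
grip_force: 0.0
```

>>> {"fn": "jog_arm", "kwargs": {"rows": [[[0,0,0],[0,0,0]],[[0,0,0],[0,0,0]],[[0,0,0],[0,0,0]],[[0,0,0],[0,0,0]],[[0,0,0],[0,0,0]],[[0,0,0],[0,0,0]],[[0,0,0],[0,0,0]]], "grip": 25, "force": 50}}

```text
time: 5.15
tool_pos: [580.8, 90.1, 10.7]
tcp_rot: [-180.0, 0.0, 165.0]
ft_force: [-1.3, -1.3, 5.8]
finger_gap: 32.9
grip_force: 49.0
```

```bash
python3 - <<'E'
from h import *
s=r.sense(); print(s["tool_pos"],s["tcp_rot"],s["finger_gap"],s["grip_force"],s["ft_force"])
E
```

```text
[580.80640064  90.06707353  10.73262692] [-1.79974402e+02  1.10074796e-02  1.65007862e+02] 32.85005672572025 49.038124680519104 [-1.33425802 -1.30109553  5.80579156]
```

>>> {"fn": "jog_arm", "kwargs": {"rows": [[[0,0,-30],[0,0,0]],[[0,0,-65],[0,0,0]],[[3,-30,-85],[0,0,0]],[[6,-70,-85],[0,0,0]],[[9,-110,-85],[0,0,0]],[[12,-150,-85],[0,0,0]],[[15,-190,-85],[0,0,0]],[[17,-225,-85],[0,0,0]],[[17.6,-237.6,-85],[0,0,0]],[[17.6,-237.6,-85],[0,0,0]]]}}

```text
time: 6.15
tool_pos: [501.0, -136.3, 94.6]
tcp_rot: [-179.9, -0.1, 164.8]
ft_force: [1.4, -0.4, -0.8]
finger_gap: 33.3
grip_force: 50.2
```

>>> {"fn": "jog_arm", "kwargs": {"rows": [[[0,0,0],[0,0,0]],[[0,0,20],[0,0,0]],[[0,0,40],[0,0,0]],[[0,0,40],[0,0,0]],[[0,0,40],[0,0,0]],[[0,0,40],[0,0,0]]]}}

```text
time: 6.75
tool_pos: [502.3, -134.5, 55.6]
tcp_rot: [-179.9, -0.0, 165.1]
ft_force: [0.4, -0.5, -1.9]
finger_gap: 32.5
grip_force: 50.2
```

```bash
python3 - <<'E'
from h import *
p,z,c,P,T=wrist("w3"); print(r.sense()["ft_force"],r.sense()["tool_pos"])
go((502.3,-134.9,26),165)
p,z=r.snapshot("scene"); 
cv2.imwrite("pics/s3.png",cv2.resize(p[150:250,280:380],(600,600),interpolation=cv2.INTER_CUBIC))
E
```

```text
[-0.16399895  1.02817244 -1.32107138] [ 502.43167553 -134.71605515   55.71427846]
shift [ 0.1 -0.2 29.7] turn [-0.001   0.0001  0.0007]
```

View pics/w3.png

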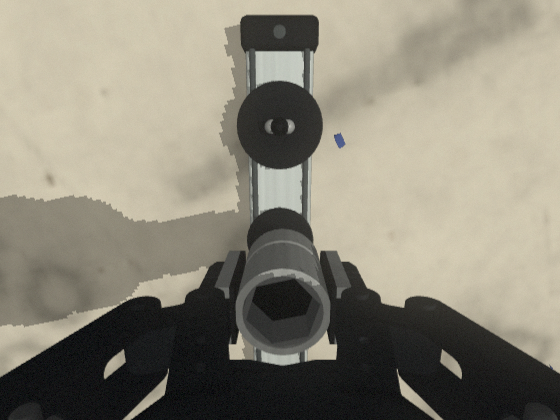

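```bash
python3 - <<'E'
from h import *
p,z,c,P,T=pickle.load(open("w3.pkl","rb"))
v,u=np.mgrid[:420,:560]
q=np.stack([(u-c["cx"])/c["fx"],(v-c["cy"])/c["fy"],np.ones(u.shape)],-1)*z[...,None]
Z=(q@P[:3,:3].T+P[:3,3])[...,2]
m=((abs(Z-92)<3)&(np.hypot(u-283,v-305)<52)&(abs(u-283)<60)).astype(np.uint8)
X=ray(c,P,np.argwhere(m)[:,::-1],92); L=(X-T[:3,3])@T[:3,:3]
print(len(L),L.min(0),L.max(0),cv2.minEnclosingCircle(L[:,:2].astype(np.float32)))
g=p.max(2)
for row in (60,66,70,75): 
  print(row,g[row,225:335:1].tolist()) if row==70 else 0
m=(g[75:180,225:335]<85).astype(np.uint8); K=np.ones((25,25),np.uint8)
m=cv2.morphologyEx(m,cv2.MORPH_CLOSE,np.ones((9,9)));m=cv2.morphologyEx(m,cv2.MORPH_OPEN,K)
ct=max(cv2.findContours(m,0,2)[0],key=len)[:,0]+[225,75]; X=ray(c,P,ct,18);print(cv2.fitEllipse(X[:,:2].astype(np.float32)),((X-T[:3,3])@T[:3,:3]).mean(0))
E
```

```text
3966 [-16.92819578 -16.65395801 -36.46496273] [ 18.06674944  18.81685382 -36.42756823] ((1.6174861192703247, 1.2078890800476074), 18.610164642333984)
70 [199, 197, 199, 200, 200, 199, 171, 140, 141, 139, 142, 142, 141, 142, 139, 141, 142, 139, 138, 137, 138, 111, 122, 127, 88, 70, 84, 85, 83, 82, 114, 191, 194, 195, 199, 201, 203, 200, 195, 192, 197, 193, 194, 197, 198, 197, 197, 192, 193, 193, 195, 199, 200, 199, 198, 200, 201, 200, 200, 199, 201, 197, 198, 201, 196, 201, 202, 204, 205, 202, 200, 201, 199, 201, 203, 202, 202, 201, 149, 60, 72, 81, 84, 84, 100, 197, 188, 178, 160, 193, 194, 194, 193, 193, 193, 193, 192, 193, 194, 193, 193, 189, 194, 193, 192, 194, 193, 192, 193, 195]
((442.51092529296875, -119.337646484375), (42.670719146728516, 45.23456954956055), 72.1259536743164) [60.95429714  0.70566893 37.57623519]
```

View pics/s3.png

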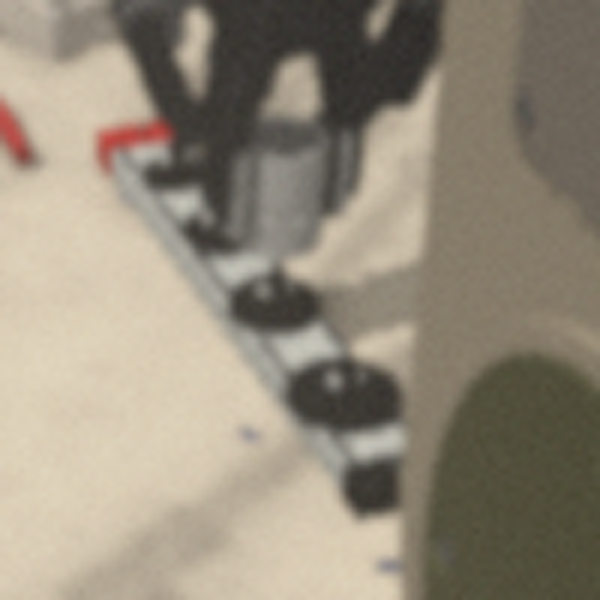

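>>> {"fn": "jog_arm", "kwargs": {"rows": [[[0,-0.5,5],[0,0,0]],[[0,-0.5,10],[0,0,0]],[[0,-0.5,13],[0,0,0]],[[0,-0.5,15],[0,0,0]],[[0,-0.5,17],[0,0,0]],[[0,-0.5,18],[0,0,0]],[[0,-0.5,18],[0,0,0]]]}}

```text
time: 7.55
tool_pos: [501.0, -135.3, 36.2]
tcp_rot: [-180.0, -0.1, 165.0]
ft_force: [-0.4, -0.3, -1.8]
finger_gap: 32.8
grip_force: 50.2
```

>>> {"fn": "jog_arm", "kwargs": {"rows": [[[0,0,2],[0,0,0]],[[0,0,4],[0,0,0]],[[0,0,6],[0,0,0]],[[0,0,8],[0,0,0]],[[0,0,9],[0,0,0]],[[0,0,10],[0,0,0]],[[0,0,10.5],[0,0,0]],[[0,0,10.5],[0,0,0]]]}}

```text
time: 8.35
tool_pos: [500.9, -135.2, 25.8]
tcp_rot: [-180.0, -0.1, 165.0]
ft_force: [-1.6, 0.1, 0.3]
finger_gap: 32.7
grip_force: 50.7
```

>>> {"fn": "jog_arm", "kwargs": {"rows": [[[0,0,1],[0,0,0]],[[0,0,1],[0,0,0]]]}}

```text
time: 8.55
tool_pos: [501.0, -135.3, 25.7]
tcp_rot: [-179.9, -0.1, 165.0]
ft_force: [-6.8, 1.9, 11.7]
finger_gap: 33.1
grip_force: 51.6
```

>>> {"fn": "jog_arm", "kwargs": {"rows": [[[0,0,0],[0,0,0]],[[0,0,0],[0,0,0]],[[0,0,0],[0,0,0]],[[0,0,0],[0,0,0]],[[0,0,-15],[0,0,0]],[[0,0,-40],[0,0,0]],[[0,0,-75],[0,0,0]],[[0,0,-75],[0,0,0]],[[0,0,-75],[0,0,0]]], "grip": 66}}

```text
time: 9.45
tool_pos: [502.6, -135.8, 102.1]
tcp_rot: [-179.9, 0.1, 165.0]
ft_force: [0.1, -0.1, -1.0]
finger_gap: 66.0
grip_force: 0.0
```

```bash
python3 - <<'E'
from h import *
p,z,c,P,T=wrist("after3"); s=r.sense(); print(s["tool_pos"],s["finger_gap"])
v,u=np.mgrid[:420,:560]
q=np.stack([(u-c["cx"])/c["fx"],(v-c["cy"])/c["fy"],np.ones(u.shape)],-1)*z[...,None]
Z=(q@P[:3,:3].T+P[:3,3])[...,2]
w=Z[200:280,250:320]; h,e=np.histogram(w,np.arange(10,80,2)); print([(int(a),int(b)) for a,b in zip(e,h) if b>40])
sockets(p,z,c,P,{3:(282,240)},base=18)
go((506.2,230.1,95),165)
E
```

```text
[ 501.56993452 -135.39518491  100.62313363] 66.072412447651
[(12, 197), (14, 251), (16, 264), (18, 210), (44, 177), (46, 878), (48, 104), (50, 105), (52, 94), (54, 100), (56, 105), (58, 141), (60, 866), (62, 475)]
3 1482 61.6 circ 501.1 -134.1 r 17.5 hull 501.1 -134.3 req 17.0
shift [ 90.1 354.2   5.3] turn [-0.001  -0.0008 -0.    ]
```

View pics/after3.png

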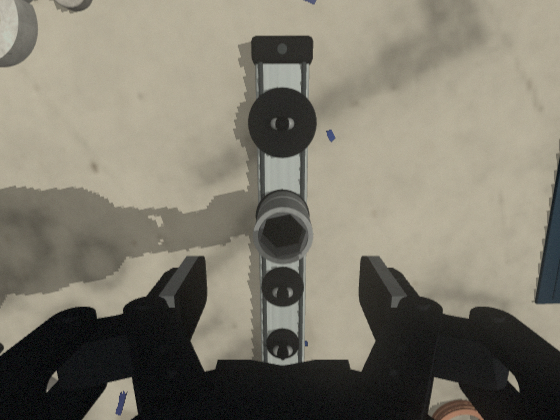

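>>> {"fn": "jog_arm", "kwargs": {"rows": [[[10,40,0],[0,0,0]],[[20,80,0],[0,0,0]],[[30,120,0],[0,0,0]],[[40,160,0],[0,0,0]],[[50,200,0],[0,0,0]],[[60,240,0],[0,0,0]],[[70,280,0],[0,0,0]],[[80,320,0],[0,0,0]],[[88,345,3],[0,0,0]],[[90,354,5],[0,0,0]]]}}

```text
time: 10.5
tool_pos: [504.4, 232.2, 93.2]
tcp_rot: [-179.9, -0.2, 165.2]
ft_force: [-0.1, -0.2, -0.2]
finger_gap: 66.3
grip_force: 0.0
```

>>> {"fn": "jog_arm", "kwargs": {"rows": [[[0,0,0],[0,0,0]],[[0,0,0],[0,0,0]],[[0,0,0],[0,0,0]]]}}

```text
time: 10.8
tool_pos: [506.0, 228.5, 94.5]
tcp_rot: [-179.9, -0.1, 164.9]
ft_force: [0.5, -0.1, 0.7]
finger_gap: 66.1
grip_force: 0.0
```

```bash
python3 - <<'E'
from h import *
go((506.2,230.1,11),165)
E
```

```text
shift [ 0.   1.7 83.5] turn [-0.0016 -0.0023 -0.0014]
```

>>> {"fn": "jog_arm", "kwargs": {"rows": [[[0,0.5,30],[0,0,0]],[[0,0.5,60],[0,0,0]],[[0,0.5,78],[0,0,0]],[[0,0.5,83.5],[0,0,0]],[[0,0.5,83.5],[0,0,0]],[[0,0.5,83.5],[0,0,0]]]}}

```text
time: 11.4
tool_pos: [507.0, 230.2, 12.5]
tcp_rot: [180.0, -0.0, 165.0]
ft_force: [-0.2, 0.8, 0.5]
finger_gap: 65.9
grip_force: 0.0
```

```bash
python3 - <<'E'
from h import *
go((506.2,230.1,11),165)
E
```

```text
shift [ 0.7 -0.3  1.5] turn [ 0.     -0.0005 -0.0008]
```

Good; close, then read the settled pose.

>>> {"fn": "jog_arm", "kwargs": {"rows": [[[0.5,0,1],[0,0,0]],[[0.5,0,1],[0,0,0]],[[0.5,0,1],[0,0,0]],[[0.5,0,1],[0,0,0]],[[0.5,0,1],[0,0,0]],[[0.5,0,1],[0,0,0]],[[0.5,0,1],[0,0,0]]], "grip": 30, "force": 55}}

```text
time: 12.1
tool_pos: [506.5, 230.7, 11.7]
tcp_rot: [-180.0, -0.0, 165.0]
ft_force: [-1.0, -2.1, 6.3]
finger_gap: 39.9
grip_force: 55.3
```

```bash
python3 - <<'E'
from h import *
print(r.sense()["tool_pos"])
go((441.8,-119.3,95),165)
E
```

```text
[506.4814644  230.68937543  11.66518945]
shift [ -28.1 -354.8  -83.3] turn [-0.     -0.      0.0001]
```

>>> {"fn": "jog_arm", "kwargs": {"rows": [[[0,0,-30],[0,0,0]],[[0,0,-65],[0,0,0]],[[-3,-30,-83],[0,0,0]],[[-6,-70,-83],[0,0,0]],[[-9,-110,-83],[0,0,0]],[[-12,-150,-83],[0,0,0]],[[-15,-190,-83],[0,0,0]],[[-18,-230,-83],[0,0,0]],[[-21,-270,-83],[0,0,0]],[[-24,-310,-83],[0,0,0]]]}}

```text
time: 13.1
tool_pos: [447.9, -76.4, 93.5]
tcp_rot: [-180.0, -0.1, 165.0]
ft_force: [1.1, -0.0, -3.0]
finger_gap: 40.0
grip_force: 56.3
```

>>> {"fn": "jog_arm", "kwargs": {"rows": [[[-3,-30,0],[0,0,0]],[[-4,-45,0],[0,0,0]],[[-4,-45,20],[0,0,0]],[[-4,-45,35],[0,0,0]],[[-4,-45,38],[0,0,0]],[[-4,-45,38],[0,0,0]],[[-4,-45,38],[0,0,0]],[[-4,-45,38],[0,0,0]],[[-4,-45,38],[0,0,0]]]}}

```text
time: 14.0
tool_pos: [441.3, -119.7, 56.3]
tcp_rot: [-179.9, -0.0, 165.0]
ft_force: [-0.2, -0.1, -2.3]
finger_gap: 40.0
grip_force: 56.4
```

```bash
python3 - <<'E'
from h import *
s=r.sense();print(s["tool_pos"],s["ft_force"],s["finger_gap"])
go((441.8,-119.3,37),165)
E
```

```text
[ 441.31164232 -119.70606733   56.28688064] [-0.22706302 -0.11328216 -2.32619637] 39.95953411999305
shift [-0.4  0.5 19.3] turn [-0.0011 -0.0006  0.0003]
```

>>> {"fn": "jog_arm", "kwargs": {"rows": [[[0,0.3,6],[0,0,0]],[[0,0.3,12],[0,0,0]],[[0,0.3,14],[0,0,0]],[[0,0.3,16],[0,0,0]],[[0,0.3,18],[0,0,0]],[[0,0.3,19],[0,0,0]],[[0,0.3,19],[0,0,0]]]}}

```text
time: 14.7
tool_pos: [440.7, -119.3, 36.4]
tcp_rot: [-179.9, -0.1, 165.0]
ft_force: [-0.4, 0.4, -2.6]
finger_gap: 40.1
grip_force: 56.4
```

>>> {"fn": "jog_arm", "kwargs": {"rows": [[[0,0,2],[0,0,0]],[[0,0,4],[0,0,0]],[[0,0,6],[0,0,0]],[[0,0,8],[0,0,0]],[[0,0,9],[0,0,0]],[[0,0,10],[0,0,0]],[[0,0,10.5],[0,0,0]],[[0,0,10.5],[0,0,0]]]}}

```text
time: 15.5
tool_pos: [440.8, -119.4, 26.7]
tcp_rot: [-179.9, -0.1, 165.0]
ft_force: [-4.0, 0.9, 8.3]
finger_gap: 40.4
grip_force: 57.5
```

>>> {"fn": "jog_arm", "kwargs": {"rows": [[[0,0,0],[0,0,0]],[[0,0,0],[0,0,0]],[[0,0,0],[0,0,0]],[[0,0,0],[0,0,0]],[[0,0,-15],[0,0,0]],[[0,0,-40],[0,0,0]],[[0,0,-75],[0,0,0]],[[0,0,-75],[0,0,0]],[[0,0,-75],[0,0,0]]], "grip": 66}}

```text
time: 16.4
tool_pos: [441.7, -119.7, 102.0]
tcp_rot: [-179.9, 0.0, 165.0]
ft_force: [0.4, -0.4, -0.3]
finger_gap: 66.0
grip_force: 0.0
```

```bash
python3 - <<'E'
from h import *
p,z,c,P,T=wrist("after4"); print(T[:3,3],r.sense()["finger_gap"])
sockets(p,z,c,P,{4:(282,240)},base=18)
go((500.5,116.6,95),165)
E
```

```text
[ 441.7183021  -119.65247218  101.95822285] 65.80984678765691
4 2024 65.6 circ 440.5 -118.7 r 20.9 hull 440.7 -118.5 req 20.5
shift [  3.4 243.3   5.5] turn [-0.0009 -0.0018 -0.    ]
```

>>> {"fn": "jog_arm", "kwargs": {"rows": [[[0,40,0],[0,0,0]],[[1,80,0],[0,0,0]],[[1,120,0],[0,0,0]],[[2,160,0],[0,0,0]],[[3,200,0],[0,0,0]],[[3.4,230,3],[0,0,0]],[[3.4,243.3,5],[0,0,0]],[[3.4,243.3,5],[0,0,0]],[[3.4,243.3,5],[0,0,0]],[[3.4,243.3,5],[0,0,0]]], "grip": 56}}

```text
time: 17.45
tool_pos: [500.1, 115.3, 95.4]
tcp_rot: [-179.9, -0.2, 164.9]
ft_force: [0.3, 0.6, -0.1]
finger_gap: 55.9
grip_force: 0.0
```

>>> {"fn": "jog_arm", "kwargs": {"rows": [[[0,0,0],[0,0,0]],[[0,0,30],[0,0,0]],[[0,0,50],[0,0,0]],[[0,0,50],[0,0,0]],[[0,0,50],[0,0,0]]]}}

```text
time: 17.95
tool_pos: [500.3, 116.0, 46.0]
tcp_rot: [-179.9, -0.1, 164.9]
ft_force: [0.7, 0.0, 0.3]
finger_gap: 56.1
grip_force: 0.0
```

```bash
python3 - <<'E'
from h import *
print(r.sense()["tool_pos"])
go((500.5,116.6,11),165)
E
```

```text
[500.2571476  115.95945248  45.99224298]
shift [-0.2  0.7 35. ] turn [-0.0012 -0.0026 -0.0009]
```

>>> {"fn": "jog_arm", "kwargs": {"rows": [[[0,0.5,20],[0,0,0]],[[0,0.5,32],[0,0,0]],[[0,0.5,35],[0,0,0]],[[0,0.5,35],[0,0,0]],[[0,0.5,35],[0,0,0]]]}}

```text
time: 18.45
tool_pos: [501.1, 117.1, 11.6]
tcp_rot: [-180.0, -0.1, 165.0]
ft_force: [-0.6, 0.9, -0.6]
finger_gap: 56.1
grip_force: 0.0
```

>>> {"fn": "jog_arm", "kwargs": {"rows": [[[0,0,0],[0,0,0]],[[0,0,0],[0,0,0]],[[0,0,0],[0,0,0]],[[0,0,0],[0,0,0]],[[0,0,0],[0,0,0]],[[0,0,0],[0,0,0]],[[0,0,0],[0,0,0]],[[0,0,0],[0,0,0]]], "grip": 18, "force": 50}}

```text
time: 19.25
tool_pos: [501.0, 117.1, 11.6]
tcp_rot: [-180.0, -0.1, 165.0]
ft_force: [-2.5, -0.9, 6.1]
finger_gap: 26.6
grip_force: 48.9
```

```bash
python3 - <<'E'
from h import *
print(r.sense()["tool_pos"])
go((553.4,-149.2,95),165)
E
```

```text
[501.03980689 117.10378028  11.57576925]
shift [-119.4 -243.7  -83.4] turn [-0.0006 -0.0009  0.0001]
```

>>> {"fn": "jog_arm", "kwargs": {"rows": [[[0,0,-30],[0,0,0]],[[0,0,-65],[0,0,0]],[[-15,-30,-83],[0,0,0]],[[-34,-68,-83],[0,0,0]],[[-52,-106,-83],[0,0,0]],[[-70,-144,-83],[0,0,0]],[[-89,-182,-83],[0,0,0]],[[-107,-220,-83],[0,0,0]],[[-119,-243.7,-83],[0,0,0]],[[-119,-243.7,-83],[0,0,0]]]}}

```text
time: 20.25
tool_pos: [552.8, -152.7, 93.8]
tcp_rot: [-179.9, -0.1, 164.8]
ft_force: [0.2, -0.6, -0.9]
finger_gap: 26.5
grip_force: 49.4
```

>>> {"fn": "jog_arm", "kwargs": {"rows": [[[0,0,0],[0,0,0]],[[0,0,20],[0,0,0]],[[0,0,35],[0,0,0]],[[0,0,38],[0,0,0]],[[0,0,38],[0,0,0]],[[0,0,38],[0,0,0]]]}}

```text
time: 20.85
tool_pos: [552.7, -148.8, 56.2]
tcp_rot: [-179.9, -0.1, 165.0]
ft_force: [0.1, 0.4, -0.9]
finger_gap: 26.8
grip_force: 49.4
```

```bash
python3 - <<'E'
from h import *
s=r.sense();print(s["tool_pos"],s["ft_force"],s["finger_gap"])
go((553.4,-149.2,37),165)
E
```

```text
[ 552.74082856 -148.77445767   56.21147283] [ 0.13982608  0.44902855 -0.9430759 ] 26.827262996603174
shift [-0.8 -0.2 19.2] turn [-0.0009 -0.0015  0.0007]
```

>>> {"fn": "jog_arm", "kwargs": {"rows": [[[-0.4,-0.3,6],[0,0,0]],[[-0.4,-0.3,12],[0,0,0]],[[-0.4,-0.3,14],[0,0,0]],[[-0.4,-0.3,16],[0,0,0]],[[-0.4,-0.3,18],[0,0,0]],[[-0.4,-0.3,19],[0,0,0]],[[-0.4,-0.3,19],[0,0,0]]]}}

```text
time: 21.55
tool_pos: [552.7, -149.5, 36.6]
tcp_rot: [-179.9, -0.1, 165.0]
ft_force: [-0.2, -0.2, -1.4]
finger_gap: 26.7
grip_force: 49.4
```

>>> {"fn": "jog_arm", "kwargs": {"rows": [[[0,0,2],[0,0,0]],[[0,0,4],[0,0,0]],[[0,0,6],[0,0,0]],[[0,0,8],[0,0,0]],[[0,0,9],[0,0,0]],[[0,0,10],[0,0,0]],[[0,0,10.6],[0,0,0]],[[0,0,10.6],[0,0,0]]]}}

```text
time: 22.35
tool_pos: [553.0, -149.7, 26.6]
tcp_rot: [-179.9, -0.1, 165.0]
ft_force: [1.0, -0.3, 4.6]
finger_gap: 26.6
grip_force: 50.1
```

Contact at the foot height; release and move on.

>>> {"fn": "jog_arm", "kwargs": {"rows": [[[0,0,0],[0,0,0]],[[0,0,0],[0,0,0]],[[0,0,0],[0,0,0]],[[0,0,0],[0,0,0]],[[0,0,-15],[0,0,0]],[[0,0,-40],[0,0,0]],[[0,0,-75],[0,0,0]],[[0,0,-75],[0,0,0]],[[0,0,-75],[0,0,0]]], "grip": 56}}

```text
time: 23.25
tool_pos: [554.2, -150.0, 103.6]
tcp_rot: [-179.9, 0.1, 165.0]
ft_force: [-0.4, -0.7, -0.2]
finger_gap: 56.0
grip_force: 0.0
```

```bash
python3 - <<'E'
from h import *
p,z,c,P,T=wrist("after2"); print(T[:3,3],r.sense()["finger_gap"])
sockets(p,z,c,P,{2:(282,240)},base=18)
go((609.5,207.6,95),165)
E
```

```text
[ 554.16008292 -150.01661726  103.56545767] 55.565498166257115
2 1061 58.6 circ 552.7 -148.5 r 14.4 hull 552.7 -148.6 req 14.0
shift [ 38.  359.7   6.6] turn [-0.001  -0.0008 -0.    ]
```

>>> {"fn": "jog_arm", "kwargs": {"rows": [[[4,40,0],[0,0,0]],[[8,80,0],[0,0,0]],[[13,120,0],[0,0,0]],[[17,160,0],[0,0,0]],[[21,200,0],[0,0,0]],[[26,240,0],[0,0,0]],[[30,280,0],[0,0,0]],[[34,320,2],[0,0,0]],[[37,345,5],[0,0,0]],[[38,359,6.6],[0,0,0]]], "grip": 50}}

```text
time: 24.3
tool_pos: [607.7, 209.1, 92.4]
tcp_rot: [-179.9, -0.3, 165.1]
ft_force: [-0.7, -0.2, 0.9]
finger_gap: 50.2
grip_force: 0.0
```

>>> {"fn": "jog_arm", "kwargs": {"rows": [[[0,0,0],[0,0,0]],[[0,0,0],[0,0,0]],[[0,0,30],[0,0,0]],[[0,0,50],[0,0,0]],[[0,0,50],[0,0,0]],[[0,0,50],[0,0,0]]]}}

```text
time: 24.9
tool_pos: [608.8, 205.6, 44.4]
tcp_rot: [-179.9, -0.2, 164.9]
ft_force: [0.4, -0.3, 0.4]
finger_gap: 50.0
grip_force: 0.0
```

```bash
python3 - <<'E'
from h import *
print(r.sense()["tool_pos"])
go((609.5,207.6,11),165)
E
```

```text
[608.7578561  205.61919783  44.36284415]
shift [-0.3  2.2 33.4] turn [-0.0016 -0.0028 -0.0015]
```

>>> {"fn": "jog_arm", "kwargs": {"rows": [[[0,1.5,15],[0,0,0]],[[0,1.5,28],[0,0,0]],[[0,1.5,33],[0,0,0]],[[0,1.5,33],[0,0,0]],[[0,1.5,33],[0,0,0]]]}}

```text
time: 25.4
tool_pos: [609.1, 208.5, 11.1]
tcp_rot: [-179.9, -0.1, 165.0]
ft_force: [0.5, -0.1, -0.5]
finger_gap: 49.9
grip_force: 0.0
```

>>> {"fn": "jog_arm", "kwargs": {"rows": [[[0,0,0],[0,0,0]],[[0,0,0],[0,0,0]],[[0,0,0],[0,0,0]],[[0,0,0],[0,0,0]],[[0,0,0],[0,0,0]],[[0,0,0],[0,0,0]],[[0,0,0],[0,0,0]],[[0,0,0],[0,0,0]]], "grip": 12, "force": 50}}

```text
time: 26.2
tool_pos: [609.8, 208.7, 12.0]
tcp_rot: [-180.0, -0.1, 165.0]
ft_force: [0.2, 0.0, 5.6]
finger_gap: 20.6
grip_force: 48.9
```

```bash
python3 - <<'E'
from h import *
print(r.sense()["tool_pos"])
go((599.7,-161.9,95),165)
E
```

```text
[609.8131075  208.68091408  11.98099544]
shift [ -86.  -360.6  -83. ] turn [-0.0003 -0.0009  0.0001]
```

>>> {"fn": "jog_arm", "kwargs": {"rows": [[[0,0,-30],[0,0,0]],[[0,0,-65],[0,0,0]],[[-8,-30,-83],[0,0,0]],[[-18,-70,-83],[0,0,0]],[[-27,-110,-83],[0,0,0]],[[-36,-150,-83],[0,0,0]],[[-45,-190,-83],[0,0,0]],[[-55,-230,-83],[0,0,0]],[[-64,-270,-83],[0,0,0]],[[-74,-310,-83],[0,0,0]]]}}

```text
time: 27.2
tool_pos: [599.8, -111.6, 93.8]
tcp_rot: [-180.0, -0.2, 165.0]
ft_force: [0.5, -0.3, -1.4]
finger_gap: 20.6
grip_force: 49.0
```

>>> {"fn": "jog_arm", "kwargs": {"rows": [[[-9,-35,0],[0,0,0]],[[-12,-50.6,0],[0,0,0]],[[-12,-50.6,15],[0,0,0]],[[-12,-50.6,32],[0,0,0]],[[-12,-50.6,38],[0,0,0]],[[-12,-50.6,38],[0,0,0]],[[-12,-50.6,38],[0,0,0]],[[-12,-50.6,38],[0,0,0]]]}}

```text
time: 28.0
tool_pos: [599.7, -161.5, 57.1]
tcp_rot: [-179.9, -0.1, 165.1]
ft_force: [0.7, 1.1, -0.6]
finger_gap: 20.4
grip_force: 49.0
```

```bash
python3 - <<'E'
from h import *
s=r.sense();print(s["tool_pos"],s["ft_force"],s["finger_gap"])
go((599.7,-161.9,37),165)
E
```

```text
[ 599.72142688 -161.53169806   57.13945056] [ 0.68619094  1.14536621 -0.56733131] 20.426613176711825
shift [-0.1 -0.3 20.1] turn [-0.001  -0.0009  0.0011]
```

>>> {"fn": "jog_arm", "kwargs": {"rows": [[[0,-0.3,6],[0,0,0]],[[0,-0.3,12],[0,0,0]],[[0,-0.3,14],[0,0,0]],[[0,-0.3,16],[0,0,0]],[[0,-0.3,18],[0,0,0]],[[0,-0.3,19.5],[0,0,0]],[[0,-0.3,19.5],[0,0,0]]]}}

```text
time: 28.7
tool_pos: [598.9, -162.4, 36.7]
tcp_rot: [-179.9, -0.1, 165.0]
ft_force: [-1.4, -0.0, -0.6]
finger_gap: 20.5
grip_force: 49.0
```

>>> {"fn": "jog_arm", "kwargs": {"rows": [[[0,0,2],[0,0,0]],[[0,0,4],[0,0,0]],[[0,0,6],[0,0,0]],[[0,0,8],[0,0,0]],[[0,0,9],[0,0,0]],[[0,0,10],[0,0,0]],[[0,0,10.5],[0,0,0]],[[0,0,10.5],[0,0,0]]]}}

```text
time: 29.5
tool_pos: [599.1, -162.3, 26.6]
tcp_rot: [-180.0, -0.1, 165.0]
ft_force: [0.4, 3.2, 3.3]
finger_gap: 20.7
grip_force: 50.1
```

Release, back off up and towards a view of the whole rail.

>>> {"fn": "jog_arm", "kwargs": {"rows": [[[0,0,0],[0,0,0]],[[0,0,0],[0,0,0]],[[0,0,0],[0,0,0]],[[0,0,0],[0,0,0]],[[0,0,-15],[0,0,0]],[[0,0,-40],[0,0,0]],[[0,0,-75],[0,0,0]],[[40,0,-95],[0,0,0]],[[75,0,-115],[0,0,0]],[[75,0,-115],[0,0,0]]], "grip": 56}}

```text
time: 30.5
tool_pos: [525.6, -142.6, 145.8]
tcp_rot: [-179.9, 0.1, 165.0]
ft_force: [1.2, -0.2, -0.1]
finger_gap: 56.0
grip_force: 0.0
```

>>> {"fn": "jog_arm", "kwargs": {"rows": [[[20,0,-30],[0,0,0]],[[35,0,-60],[0,0,0]],[[35,0,-60],[0,0,0]],[[35,0,-60],[0,0,0]],[[35,0,-60],[0,0,0]]]}}

```text
time: 31.0
tool_pos: [493.0, -133.8, 201.1]
tcp_rot: [-180.0, -0.2, 165.0]
ft_force: [-0.1, -0.2, -0.4]
finger_gap: 55.9
grip_force: 0.0
```

```bash
python3 - <<'E'
from h import *
p,z,c,P,T=wrist("fin"); print(T[:3,3],r.sense()["finger_gap"])
# seeds from expected top centres
Pi=np.linalg.inv(P); F=[(599.7,-161.9),(553,-149.2),(501.2,-135),(440.9,-119)]
sd={}
for i,f in enumerate(F):
    q=Pi@[*f,18+H[i],1]; sd[i+1]=(q[0]/q[2]*c["fx"]+c["cx"],q[1]/q[2]*c["fy"]+c["cy"])
sockets(p,z,c,P,sd,base=18)
E
```

```text
[ 493.0405052  -133.81867857  201.12650933] 55.85631829967526
1 304 55.6 circ 598.7 -161.0 r 12.2 hull 598.9 -160.7 req 11.3
2 445 58.6 circ 552.7 -148.2 r 14.6 hull 552.6 -148.3 req 14.1
3 640 61.6 circ 501.4 -134.1 r 17.3 hull 501.5 -134.2 req 16.8
4 960 65.6 circ 441.3 -118.6 r 20.4 hull 441.3 -118.6 req 20.2
```

View pics/fin.png

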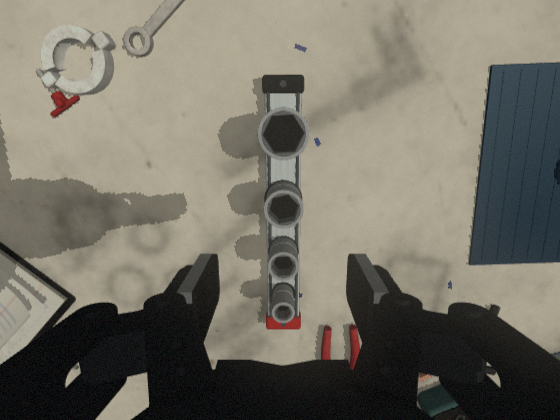

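All four stand on the rail, at pixels (283,132), (284,207), (284,264) and (283,312) from largest to smallest. Their top heights match seated sockets to within 0.4 mm, and nothing is touching them.

```bash
python3 -c "
from bench import r
print(r.hand_in())"
```

```text
the job is handed in; nothing more can be done
None
```

All four sockets are on their clips in size order, from smallest at the red cap to largest at the black cap; the camera check showed them seated and released, and I handed the job in at about 31 s of the 106 s (no verdict was returned).

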